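# Fit the homing hub that suits the keyed test shaft

## Task

Find the one hub whose keyway lines up with the key of the bench drive's shaft while its flag lies between the two black posts of the home sensor. Put that hub on the shaft, fully down on the shoulder with its flag between the posts, and let go; leave the other two hubs where they stand.

Things in the scene. Friction and masses are not known exactly. Their poses are not given: they have to be found in the camera images.
- drive: Fixed grey drive 160x120x60 mm. Origin: shaft axis at bench level, z up. Black shoulder (hub rests on it), 52 mm across, at z 66 mm; fixed upright shaft 26 mm dia. to z 94, tapering to an 8 mm tip at z 109. Key on its +y side: 8 mm wide, out to 19.5 mm from axis, z 66 to 91. Two black sensor posts 50 mm from axis on the +x side, 40 mm gap centred on the x axis, tops z 118, foot between them z 66.
- hub_a_mid (a point): Aluminium hub, 58 mm across, 44 mm tall, 32 mm bore, 0.25 kg. Point: on its axis, half-way up (22 mm); z up, x along its steel flag (12 wide, 5 thick, flush with the top, tip 59 mm from the axis). Keyway in the bore, 16 mm wide, full height, out to 23.5 mm from the axis: at +y, a quarter turn counter-clockwise from the flag seen from above. Grip the smooth outside from above, fingers at +y and -y.
- hub_b_mid (a point): Aluminium hub, 58 mm across, 44 mm tall, 32 mm bore, 0.25 kg. Point: on its axis, half-way up (22 mm); z up, x along its steel flag (12 wide, 5 thick, flush with the top, tip 59 mm from the axis). Keyway in the bore, 16 mm wide, full height, out to 23.5 mm from the axis: at -y, a quarter turn clockwise from the flag. Grip the smooth outside from above, fingers at +y and -y.
- hub_c_mid (a point): Aluminium hub, 58 mm across, 44 mm tall, 32 mm bore, 0.25 kg. Point: on its axis, half-way up (22 mm); z up, x along its steel flag (12 wide, 5 thick, flush with the top, tip 59 mm from the axis). Keyway in the bore, 16 mm wide, full height, out to 23.5 mm from the axis: at +x, under the flag. Grip the smooth outside from above, fingers at +y and -y.
Things that resemble listed ones, but are neither listed nor needed, are in the scene too. Leave any orange or red look-alike of the part that bears hub_a_mid alone.

How it is judged:
By the outcome, as a careful person would: the job done as asked, in the order asked, and still so for the second after the job is handed in, with the robot touching nothing.
It also fails if it takes over 40 s, if anything falls off the work surface, if the arm or the gripper's body presses on something with over 40 N, if the wrist force passes 120 N, or if a joint passes its speed limit or range.

## Robot

A 6-joint arm with a two-finger parallel gripper is mounted at the origin on the work surface. World frame = base frame: x ahead of the robot, y to its left, z up, the work surface at z = 0. Lengths are in m, angles in rad, forces in N, time in s.
With the tool pointing down it reaches from about 0.35 to 0.775 m from the base axis. Payload 7.3 kg.
Tool frame: the origin (TCP) lies between the finger pads; the fingertips stand 8 mm ahead of it and the grasp point (between the pads) lies 11 mm behind it (robot.nose_length is the distance from the TCP to the fingertips, in m); z points along the fingers, y is the line along which they close (so a half turn about z gives the same grasp; the last joint's range is limited). The gripper opens to 92 mm and grips with 3 to 60 N. Pads are 19 mm wide; open, the fingers measure 130 mm over their backs; the gripper's body (75 mm by 190 mm) begins 47 mm behind the grasp point.
Start: joints at [1.163, 0.342, 1.524, -0, 1.275, -0.146], TCP at [0.136, 0.507, 0.235] pointing down, gripper open.
Joint ranges: [-2.53, 2.53], [-0.77, 2.02], [0.04, 2.7], [-1, 4.14], [0.28, 2.66], [-3.11, 3.11]. Speed limits (rad/s): [2.57, 2.57, 3.14, 3.14, 3.14, 3.14].

## Interface

Orientations are given as [roll, pitch, yaw] about the fixed x, y, z axes, in that order (R = Rz(yaw) Ry(pitch) Rx(roll)).
In Python, from cell import robot gives the robot as it stands. The module is installed in compiled form; this text tells all that it offers.
- The arm moves only by the shell command python3 -m jog 'ROWS' [FORCE]. ROWS is JSON, a list that holds one entry, the list of rows, each a list of 5 numbers: the gripper's target within -1 to 1 (fully open at 1, half-way at 0, shut at -1), then the shift along the tool's x, y, z in m, then the turn about the tool's z in rad. A call has 1 to 5 rows; each row is the pose to reach, as a shift and turn from the pose commanded when the call began, along the tool's axes at that moment; what a row does not reach only later rows make up. A row lasts 1/12 s, in which the tool goes at most 41.7 mm and 7.16 degrees, less where a joint would pass 70% of its speed; a pose out of reach is approached as far as the arm can. A call with a gripper value outside its range is refused whole. The fingers move at their own pace and stop on an object; FORCE is the grip in N (left out, the last holds). Time passes only in rows, so rows that repeat a pose let the fingers close. It gives the time, the measured TCP pose, the force, the opening and the grip force at its end, in the units of the state.
- robot.observe(): the state, without advancing time (a new reading comes with each control period).
- robot.read_camera(name): name is "scene" or "top"; returns the picture (480x640x3 uint8, red, green, blue); there is no depth.
- robot.camera_model(name): a dict with "camera_matrix" (3x3 intrinsics, pixels), "position" and "attitude" of the camera in the world. Camera axes: x right, y down, z forward; pixel columns grow to the right and rows downward; lengths in m; the calibration is good to about 2 mm. A picture is of the moment at which its call begins. camera_model takes no time and is no camera call.
- robot.hand_in(): hands the job in; it is judged then, once.
The state is a dict: "time": time; "qpos": joint angles; "qvel": joint speeds; "joint_efforts": joint torques, N m; "tool_pos": TCP position; "tool_rot": TCP orientation; "contact_force": force on the tool from outside, world axes, zero at the start; "torque": the same for the moment, N m; "opening": finger opening in m; "grip_force": force on a finger pad.
Only numpy, scipy, OpenCV 4.12 (cv2) and the standard library are available. Lean on these libraries where they do the work, as an engineer would, in place of code of your own. Each camera call takes 0.05 s, during which the arm holds its last target. There are 200 camera calls.

## Working session

There is one attempt and no reset: what is moved stays moved. The work goes in short steps, Python scripts to look and compute and a shell command to move; the robot and the scene stay as the last step left them, time stands still between calls to the robot, and variables do not carry over. Pictures are saved under pics/ and viewed, at most 10 in all, crops included, and the job is handed in when it is done.

```bash
mkdir -p pics; python3 - <<'E'
from cell import robot
import cv2
for n in ("top","scene"):
    im=robot.read_camera(n); cv2.imwrite(f"pics/{n}0.png",im[:,:,::-1])
    m=robot.camera_model(n); print(n,m)
o=robot.observe(); print(o["tool_pos"],o["tool_rot"],o["opening"],o["time"])
E
```

```text
top {'camera_matrix': array([[458.99617624,   0.        , 315.80331939],
       [  0.        , 458.99617624, 233.61235509],
       [  0.        ,   0.        ,   1.        ]]), 'position': array([ 0.38570274, -0.0858964 ,  0.93415936]), 'attitude': array([-3.03171983e+00,  5.07187711e-04, -1.59527027e+00])}
scene {'camera_matrix': array([[465.151031  ,   0.        , 319.84010429],
       [  0.        , 465.151031  , 243.55268079],
       [  0.        ,   0.        ,   1.        ]]), 'position': array([ 1.06277916, -0.00823236,  0.59456887]), 'attitude': array([-2.36486079, -0.01450569,  1.73456367])}
[0.13572632 0.5067955  0.23413911] [-3.14028185e+00 -1.97927600e-04  2.87976528e+00] 0.09178520978150626 0.1
```

View pics/top0.png

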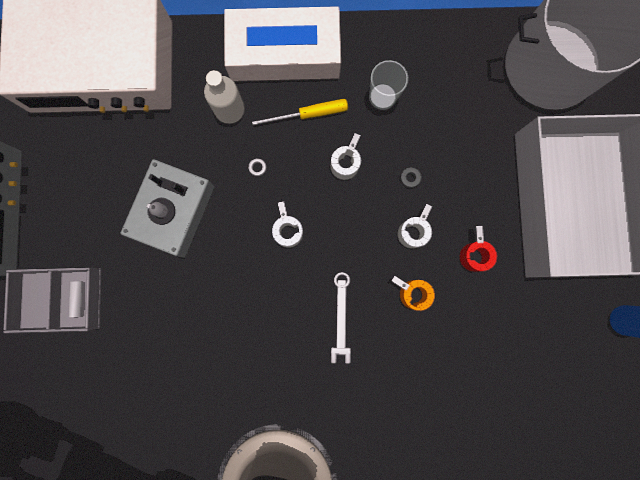

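View pics/scene0.png

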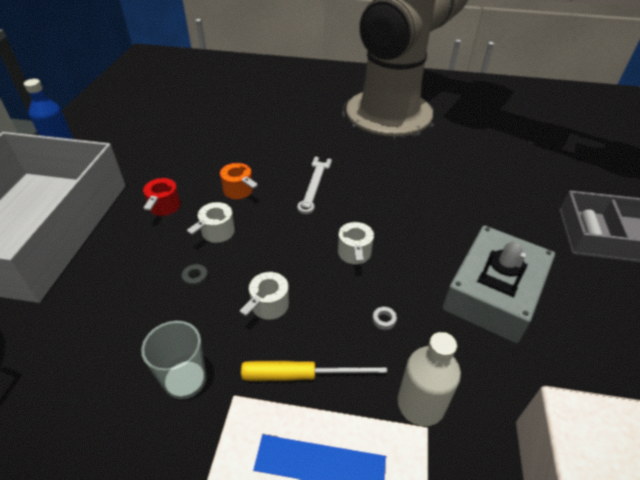

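The top view shows three aluminium hubs at (287,232), (346,161) and (415,232), with the orange (418,295) and red (480,256) look-alikes; the drive is at (160,208). The hub wanted is A, with its keyway a quarter turn counter-clockwise from the flag. An enlarged crop will show which one that is.

```bash
python3 - <<'E'
import cv2,numpy as np
im=cv2.imread("pics/top0.png")
c=[im[y-35:y+35,x-35:x+35] for x,y in((287,228),(346,158),(415,228))]+[im[155:260,115:220]]
c=[cv2.resize(k,(390,290) if 0 else (300,300),interpolation=cv2.INTER_CUBIC) for k in c]
cv2.imwrite("pics/crop.png",np.vstack([np.hstack(c[:2]),np.hstack(c[2:])]))
E
```

```text
(no output)
```

View pics/crop.png

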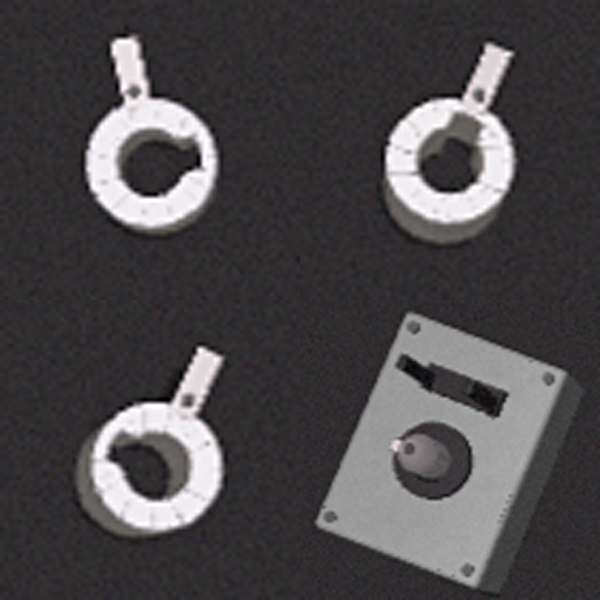

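A is the hub at (415,232), since its keyway is left of the upward flag, i.e. counter-clockwise. B is (287,232), keyway right, and C is (346,161), keyway under the flag. The drive's posts are on its upper-right side and the shaft stands on the black shoulder. Next I'll measure hub A and the drive in both views.

```bash
cat > h.py <<'E'
import cv2,numpy as np
from scipy.spatial.transform import Rotation as R
from scipy.optimize import least_squares
from cell import robot
def cast(n,px,z):
    m=robot.camera_model(n);px=np.atleast_2d(px).astype(float)
    d=np.c_[px,np.ones(len(px))]@np.linalg.inv(m["camera_matrix"]).T@R.from_euler("xyz",m["attitude"]).as_matrix().T
    p=m["position"];return (p+d*((z-p[2])/d[:,2])[:,None])[:,:2]
def proj(n,P):
    m=robot.camera_model(n);q=(np.atleast_2d(P)-m["position"])@R.from_euler("xyz",m["attitude"]).as_matrix()@m["camera_matrix"].T
    return q[:,:2]/q[:,2:]
def circ(p,r):
    s=least_squares(lambda c:np.hypot(*(p-c).T)-r,np.median(p,0),loss="soft_l1",f_scale=.001)
    return s.x,np.median(np.abs(np.hypot(*(p-s.x).T)-r))
def blob(mask,px):
    cs,_=cv2.findContours(mask.astype(np.uint8),cv2.RETR_EXTERNAL,cv2.CHAIN_APPROX_NONE)
    return max(cs,key=lambda c:cv2.pointPolygonTest(c,px,True))[:,0]
E
python3 - <<'E'
from h import *
deg=np.degrees
for n,px,th in(("top",(415,218),185),("top",(402,232),185),("scene",(214,208),150),("scene",(203,216),150)):
    g=cv2.cvtColor(cv2.imread(f"pics/{n}0.png"),6)
    p=cast(n,blob(g>th,px),.044)
    # drop flag for fit
    c,e=circ(p,.029);r=np.hypot(*(p-c).T);f=p[r>.036]
    far=f[np.argsort(-np.hypot(*(f-c).T))[:5]]
    d=f.mean(0)-c;print(n,th,len(p),c,e,"yaw",deg(np.arctan2(*d[::-1])),"tip",r.max())
g=cv2.cvtColor(cv2.imread("pics/top0.png"),6)
S=np.array([[154.9,164.5],[202.2,182.3],[125.2,231],[173.8,249.2]])
T=[]
for x,y in S:
    x0,y0=int(x)-4,int(y)-4;w=g[y0:y0+9,x0:x0+9].astype(float);w=np.clip(np.median(w)-15-w,0,None)
    yy,xx=np.mgrid[:9,:9];T.append([x0+(w*xx).sum()/w.sum(),y0+(w*yy).sum()/w.sum()])
P=cast("top",T,.06);print(np.round(T,1).tolist(),P)
for a,b in((2,0),(3,1)):v=P[a]-P[b];print("x-axis yaw",deg(np.arctan2(*(P[b]-P[a])[::-1])),np.linalg.norm(v))
for a,b in((1,0),(3,2)):v=P[b]-P[a];print("y-axis-90",deg(np.arctan2(v[1],v[0]))-90,np.linalg.norm(v))
m=(g<75);k=blob(m,(165,220));pp=cast("top",k,.066);c,e=circ(pp,.026);print("shoulder",c,e,len(k),np.hypot(*(pp-c).T).max())
print("reach",np.hypot(*c),"shaft tip proj top/scene",proj("top",[*c,.109]),proj("scene",[*c,.109]))
for n,b in(("top",(115,155,105)),("scene",(470,220,90))):
    x,y,w=b;cr=cv2.imread(f"pics/{n}0.png")[y:y+w,x:x+w];cv2.imwrite(f"pics/d_{n}.png",cv2.resize(cr,(400,400),interpolation=2))
cv2.imwrite("pics/d.png",np.hstack([cv2.imread("pics/d_top.png"),cv2.imread("pics/d_scene.png")]))
E
```

```text
top 185 108 [ 0.48537972 -0.28444756] 0.0017532656191317532 yaw -27.2600073596935 tip 0.056657453706601295
top 185 108 [ 0.48537972 -0.28444756] 0.0017532656191317532 yaw -27.2600073596935 tip 0.056657453706601295
scene 150 112 [ 0.48766549 -0.28469525] 0.0014340205598341975 yaw -28.1097666405423 tip 0.0566235563641257
scene 150 112 [ 0.48766549 -0.28469525] 0.0014340205598341975 yaw -28.1097666405423 tip 0.0566235563641257
[[153.3, 162.6], [203.3, 181.5], [123.2, 230.6], [173.0, 249.8]] [[0.62910334 0.22554502]
 [0.58909104 0.12800923]
 [0.49702383 0.28139284]
 [0.45776547 0.18551634]]
x-axis yaw -22.920337036003218 0.14340145444782948
x-axis yaw -23.64847868338448 0.14336482267216652
y-axis-90 -22.30500612937469 0.10542396957058005
y-axis-90 -22.267525983260796 0.10360271614622922
shoulder [ 0.52502497 -0.14945071] 0.4828566527063166 2958 0.7959869821982548
reach 0.5458816076103876 shaft tip proj top/scene [[349.06056654 206.41653836]] [[282.63363031 208.67462471]]
```

View pics/d.png

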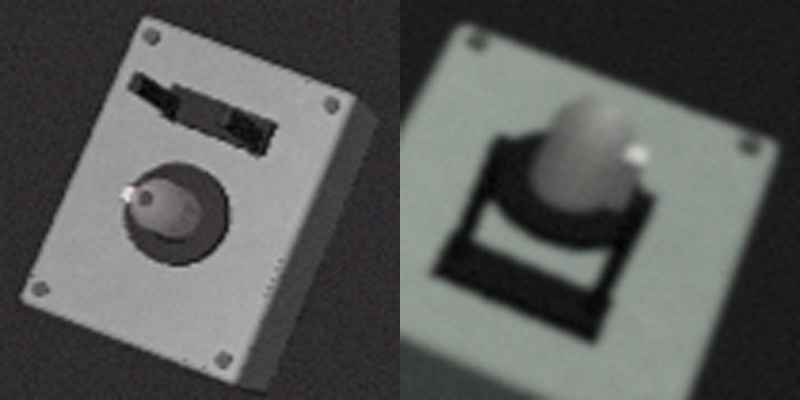

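The bright key top in both crops lies on the drive's +y side, with the posts on +x, which agrees with the description. The drive yaw is about −22.8°. I'll refit the shoulder inside a window and cross-check it against the shaft tip in both views.

```bash
python3 - <<'E'
from h import *
g=cv2.cvtColor(cv2.imread("pics/top0.png"),6)
for th in(80,95,110):
    m=np.zeros_like(g);m[195:228,143:180]=g[195:228,143:180]<th
    k=blob(m,(168,219));p=cast("top",k,.066);c,e=circ(p,.026);print(th,c,e,len(k))
for n,px in(("top",(153.3,207)),("scene",(604.3,244.3))):print(n,"tip",cast(n,px,.109))
print(cast("top",(161.5,211.2),.066))
s=cast("scene",[[470+437/4.444,220+268/4.444],[470+598/4.444,220+340/4.444]],.066);print("foot",s)
D=c;yaw=np.radians(-22.8);x=np.array([np.cos(yaw),np.sin(yaw)]);y=np.array([-x[1],x[0]])
for sgn in(1,-1):print("post top expected",proj("top",[*(D+.05*x+sgn*.022*y),.118]),proj("scene",[*(D+.05*x+sgn*.022*y),.118]))
o=robot.observe();print(o["tool_pos"],o["tool_rot"])
Rt=R.from_euler("xyz",o["tool_rot"]).as_matrix();print(Rt.round(3))
E
```

```text
80 [0.53239266 0.2069393 ] 0.0012978073636376389 113
95 [0.53239877 0.20662232] 0.0011295600758606597 107
110 [0.53201739 0.20607468] 0.0012658753502527847 104
top tip [[0.53270209 0.20687062]]
scene tip [[0.51770957 0.33555806]]
[[0.531834   0.20632115]]
foot [[0.55914102 0.29255984]
 [0.5820212  0.33839278]]
post top expected [[151.91771737 176.81702729]] [[523.13887854 262.90729054]]
post top expected [[174.19843312 185.50891166]] [[492.12369836 250.45783437]]
[0.13572632 0.5067955  0.23413911] [-3.14028185e+00 -1.97927600e-04  2.87976528e+00]
[[-0.966  0.259 -0.001]
 [ 0.259  0.966 -0.001]
 [ 0.    -0.001 -1.   ]]
```

```bash
cat > go.py <<'E'
import sys
from h import *
x,y,z,a=map(float,sys.argv[1:5]) # target xyz, angle (deg) of tool y axis
o=robot.observe();Rt=R.from_euler("xyz",o["tool_rot"]).as_matrix()
d=Rt.T@(np.array([x,y,z])-o["tool_pos"]);cur=np.degrees(np.arctan2(Rt[1,1],Rt[0,1]))
print("t",round(o["time"],2),"pos",o["tool_pos"].round(4),"yang",cur.round(2),"tilt",np.degrees(np.arccos(-Rt[2,2])).round(2),"shift",d.round(4),"turn",np.radians(cur-a).round(4),"F",np.round(o["contact_force"],1),"open",round(o["opening"],4),"grip",np.round(o["grip_force"],1))
E
python3 -m jog '[[[1,-0.341,-0.175,0,0.22],[1,-0.341,-0.175,0,0.22],[1,-0.341,-0.175,0,0.22],[1,-0.341,-0.175,0,0.22],[1,-0.341,-0.175,0,0.22]]]' 30
python3 go.py 0.4865 -0.2845 0.16 62.3
python3 - <<'E'
from h import *
print(cast("scene",(514.3,244.3),.109), cast("scene",[[470+37/4.444,220+268/4.444],[470+198/4.444,220+340/4.444]],.066))
E
```

```text
time: 0.52
tool_pos: [0.2911, 0.3657, 0.2345]
tool_rot: [-3.141, -0.0, 2.66]
contact_force: [0.5, 0.6, 0.3]
opening: 0.0916
grip_force: 0.0
t 0.52 pos [0.2911 0.3657 0.2345] yang 62.43 tilt 0.02 shift [-0.4742 -0.4859  0.0746] turn 0.0023 F [0.5 0.6 0.3] open 0.0916 grip 0.0
[[0.5414961  0.20332245]] [[0.58282887 0.1593097 ]
 [0.60492652 0.20892194]]
```

```bash
python3 -m jog '[[[1,-0.474,-0.486,0,0],[1,-0.474,-0.486,0,0],[1,-0.474,-0.486,0,0],[1,-0.474,-0.486,0,0],[1,-0.474,-0.486,0,0]]]' >/dev/null; python3 go.py 0.4865 -0.2845 0.12 62.3
```

```text
t 0.93 pos [0.3499 0.1658 0.2346] yang 62.42 tilt 0.01 shift [-0.3296 -0.3359  0.1146] turn 0.0021 F [ 1.1 -0.1  0.3] open 0.0918 grip 0.0
```

```bash
python3 -m jog '[[[1,-0.33,-0.336,0,0],[1,-0.33,-0.336,0,0],[1,-0.33,-0.336,0,0],[1,-0.33,-0.336,0,0],[1,-0.33,-0.336,0,0]]]' >/dev/null; python3 go.py 0.4865 -0.2845 0.12 62.3
```

```text
t 1.35 pos [ 0.4105 -0.0338  0.2347] yang 62.38 tilt 0.01 shift [-0.1836 -0.1869  0.1146] turn 0.0013 F [1.4 0.3 0.2] open 0.0919 grip 0.0
```

```bash
python3 -m jog '[[[1,-0.184,-0.187,0.115,0],[1,-0.184,-0.187,0.115,0],[1,-0.184,-0.187,0.115,0],[1,-0.184,-0.187,0.115,0],[1,-0.184,-0.187,0.115,0]]]' >/dev/null; python3 -m jog '[[[1,-0.074,-0.076,0.045,0],[1,-0.074,-0.076,0.045,0],[1,-0.074,-0.076,0.045,0],[1,-0.074,-0.076,0.045,0]]]' >/dev/null; python3 go.py 0.4865 -0.2845 0.016 62.3
python3 - <<'E'
from h import *
cv2.imwrite("pics/s1.png",cv2.resize(robot.read_camera("scene")[100:300,100:360,::-1],(780,600)))
E
```

```text
t 2.1 pos [ 0.496  -0.3202  0.1024] yang 62.18 tilt 0.15 shift [0.0249 0.0272 0.0864] turn -0.002 F [-1.4 -0.5  0.4] open 0.0919 grip 0.0
```

View pics/s1.png

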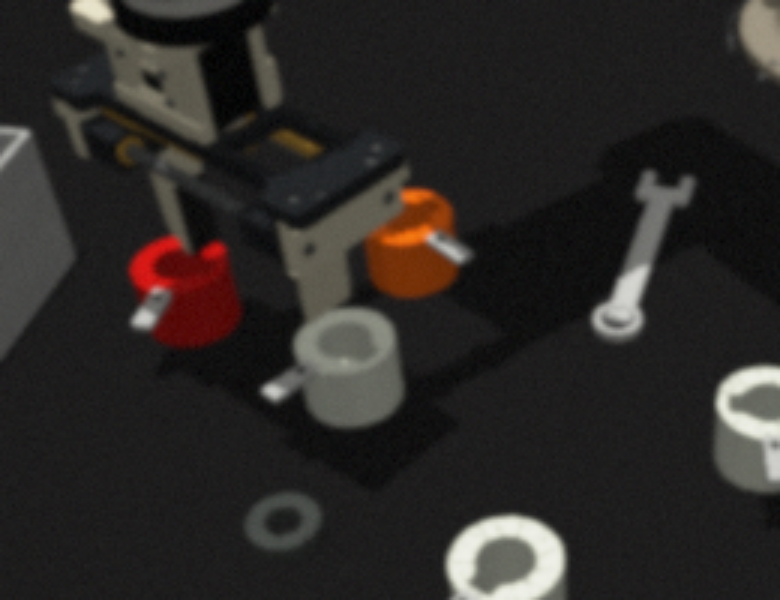

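The hub A stands at crop (350,365), and the open gripper is above it, overshot by about 37 mm. I'll correct sideways first, then descend.

```bash
python3 -m jog '[[[1,0.025,0.027,0,0],[1,0.025,0.027,0,0],[1,0.025,0.027,0,0],[1,0.025,0.027,0,0]]]' >/dev/null; python3 go.py 0.4865 -0.2845 0.016 62.3
python3 - <<'E'
from h import *
cv2.imwrite("pics/s2.png",cv2.resize(robot.read_camera("scene")[100:300,100:360,::-1],(780,600)))
E
```

```text
t 2.48 pos [ 0.4872 -0.2795  0.1068] yang 62.48 tilt 0.06 shift [-0.0016 -0.0047  0.0908] turn 0.0031 F [-0.1  0.4 -0.3] open 0.0923 grip 0.0
```

View pics/s2.png

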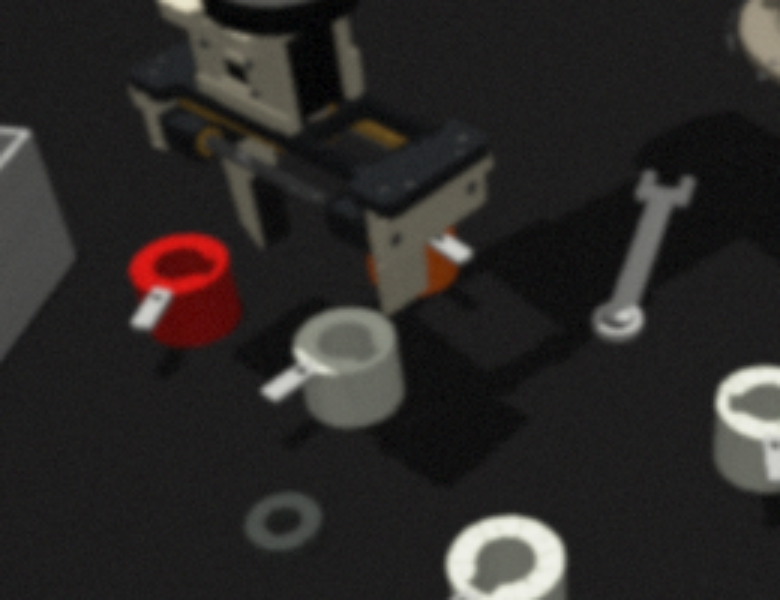

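```bash
python3 -m jog '[[[1,-0.0015,-0.005,0.02,0.003],[1,-0.0015,-0.005,0.04,0.003],[1,-0.0015,-0.005,0.06,0.003],[1,-0.0015,-0.005,0.06,0.003],[1,-0.0015,-0.005,0.06,0.003]]]' >/dev/null; python3 go.py 0.4865 -0.2845 0.016 62.3
```

```text
t 2.95 pos [ 0.4857 -0.2854  0.0458] yang 62.21 tilt 0.09 shift [-0.0004  0.0012  0.0298] turn -0.0015 F [-0.4 -0.2  0.9] open 0.0915 grip 0.0
```

```bash
python3 -m jog '[[[1,0,0.001,0.01,0],[1,0,0.001,0.02,0],[1,0,0.001,0.03,0],[1,0,0.001,0.03,0],[1,0,0.001,0.03,0]]]' >/dev/null; python3 go.py 0.4865 -0.2845 0.016 62.3
python3 -m jog '[[[-1,0,0,0,0],[-1,0,0,0,0],[-1,0,0,0,0],[-1,0,0,0,0],[-1,0,0,0,0]]]' 30
python3 -m jog '[[[-1,0,0,0,0],[-1,0,0,0,0],[-1,0,0,0,0],[-1,0,0,0,0],[-1,0,0,0,0]]]' 30
python3 go.py 0.4865 -0.2845 0.016 62.3
```

```text
t 3.37 pos [ 0.486  -0.2842  0.0154] yang 62.23 tilt 0.09 shift [-0.0006  0.     -0.0006] turn -0.0013 F [ 0.5 -0.2  0.2] open 0.092 grip 0.0
time: 3.78
tool_pos: [0.4864, -0.2846, 0.0163]
tool_rot: [-3.142, 0.0, 2.657]
contact_force: [0.8, -0.5, -0.4]
opening: 0.0633
grip_force: 0.0
time: 4.2
tool_pos: [0.4864, -0.2846, 0.0162]
tool_rot: [3.142, 0.0, 2.657]
contact_force: [-0.9, -0.3, 3.4]
opening: 0.0578
grip_force: 30.0
t 4.2 pos [ 0.4864 -0.2846  0.0162] yang 62.23 tilt 0.01 shift [-0.      0.0001  0.0002] turn -0.0013 F [-0.9 -0.3  3.4] open 0.0578 grip 30.0
```

```bash
python3 -m jog '[[[-1,0,0,-0.02,0],[-1,0,0,-0.06,0],[-1,0,0,-0.1,0],[-1,0,0,-0.14,0],[-1,0,0,-0.17,0]]]' >/dev/null; python3 go.py 0.532 0.206 0.185 67.2
python3 -m jog '[[[-1,0,0,0,0],[-1,0,0,0,0]]]' >/dev/null; python3 go.py 0.532 0.206 0.185 67.2
```

```text
t 4.62 pos [ 0.4866 -0.2847  0.189 ] yang 62.23 tilt 0.13 shift [0.1885 0.4553 0.0035] turn -0.0868 F [ 1.2 -1.3 -1.8] open 0.0577 grip 30.0
t 4.78 pos [ 0.4868 -0.2849  0.1874] yang 62.23 tilt 0.18 shift [0.1888 0.4554 0.0016] turn -0.0868 F [ 0.   0.1 -3.3] open 0.0578 grip 30.0
```

```bash
python3 -m jog '[[[-1,0.006,0.015,0,0],[-1,0.018,0.043,0,0],[-1,0.033,0.08,0,0],[-1,0.048,0.116,0,0],[-1,0.063,0.152,0,0]]]' >/dev/null; python3 -m jog '[[[-1,0.015,0.036,0,0],[-1,0.03,0.072,0,0],[-1,0.045,0.108,0,0],[-1,0.057,0.138,0,0],[-1,0.063,0.152,0,0]]]' >/dev/null; python3 go.py 0.532 0.206 0.185 67.2
```

```text
t 5.62 pos [0.5147 0.0477 0.1837] yang 62.39 tilt 0.29 shift [ 0.058   0.1483 -0.0011] turn -0.0839 F [-0.2 -1.  -1.8] open 0.0577 grip 30.0
```

```bash
python3 -m jog '[[[-1,0.009,0.023,0,-0.02],[-1,0.021,0.055,0,-0.04],[-1,0.034,0.087,0,-0.06],[-1,0.046,0.117,0,-0.075],[-1,0.057,0.145,0,-0.085]]]' >/dev/null; python3 -m jog '[[[-1,0,0.001,0,0],[-1,0,0.001,0,0],[-1,0,0.001,0,0],[-1,0,0.001,0,0]]]' >/dev/null; python3 go.py 0.532 0.206 0.185 67.2
python3 - <<'E'
from h import *
s=robot.read_camera("scene")[130:330,420:620,::-1];t=robot.read_camera("top")[120:270,90:240,::-1]
cv2.imwrite("pics/p3.png",np.hstack([cv2.resize(t,(400,400),interpolation=2),cv2.resize(s,(400,400),interpolation=2)]))
E
```

```text
t 6.37 pos [0.5333 0.198  0.185 ] yang 67.04 tilt 0.14 shift [ 0.0044  0.0069 -0.    ] turn -0.0028 F [ 0.   0.9 -1.3] open 0.0571 grip 30.0
```

View pics/p3.png

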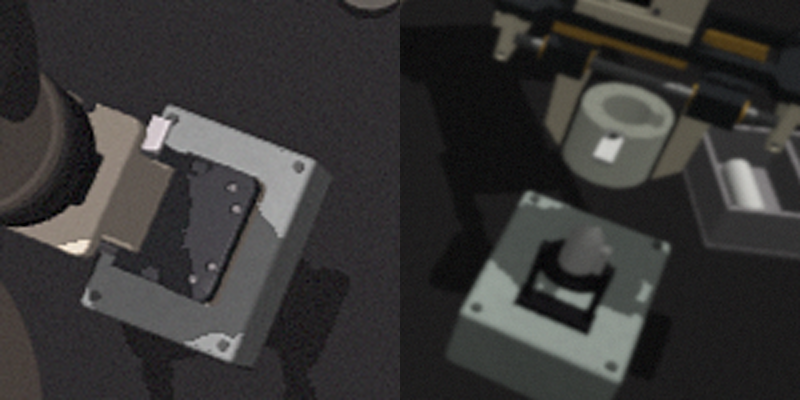

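The hub is held upright. Its flag points toward the posts and its keyway is on the drive's +y side. I'll make the small correction and cross-check the drive axis with the bright key top in both original views.

```bash
python3 -m jog '[[[-1,0.002,0.003,0,-0.003],[-1,0.0045,0.007,0,-0.003],[-1,0.0045,0.007,0,-0.003],[-1,0.0045,0.007,0,-0.003]]]' >/dev/null; python3 go.py 0.532 0.206 0.185 67.2
python3 - <<'E'
from h import *
K={}
for n,(x,y) in(("top",(149,205)),("scene",(523,255))):
    g=cv2.cvtColor(cv2.imread(f"pics/{n}0.png"),6)[y-5:y+6,x-5:x+6].astype(float);w=np.clip(g-185,0,None);yy,xx=np.mgrid[-5:6,-5:6]
    px=(x+(w*xx).sum()/w.sum(),y+(w*yy).sum()/w.sum());print(n,px,cast(n,px,.091)-np.array([.0062,.01475]))
g=cv2.cvtColor(robot.read_camera("scene"),6);cv2.imwrite("pics/s4.png",g)
x,y=420+305//2-50-50,130+100//2
o=robot.observe();p=o["tool_pos"];t=np.linspace(0,2*np.pi,24)
for z in(.028,-.016):
  q=proj("scene",np.c_[p[0]+.029*np.cos(t),p[1]+.029*np.sin(t),np.full(24,p[2]+z)]);print("hub rim expected",z,q.min(0),q.max(0))
a=np.radians(-22.8);print("flagtip exp",proj("scene",[p[0]+.059*np.cos(a),p[1]+.059*np.sin(a),p[2]+.028]))
for z,r in((.066,.026),(.109,.004),(.094,.013)):
  q=proj("scene",np.c_[.5322+r*np.cos(t),.2064+r*np.sin(t),np.full(24,z)]);print("drive expected",z,q.min(0),q.max(0))
im=cv2.cvtColor(g,cv2.COLOR_GRAY2BGR)
def ring(img,c,z,r,col):
  q=proj("scene",np.c_[c[0]+r*np.cos(t),c[1]+r*np.sin(t),np.full(24,z)])
  cv2.polylines(img,[np.round(((q-[470,150])*5.5+2.75)).astype(int)],True,col,1)
s=cv2.resize(im[150:255,470:610],(770,578),interpolation=2)
ring(s,p,p[2]+.028,.029,(0,0,255));ring(s,p,p[2]-.016,.029,(0,0,255));ring(s,(.5322,.2064),.066,.026,(0,255,0));ring(s,(.5322,.2064),.109,.004,(0,255,0))
cv2.imwrite("pics/s4b.png",s)
E
```

```text
t 6.8 pos [0.5326 0.2073 0.1862] yang 67.27 tilt 0.01 shift [ 0.0001 -0.0014  0.0012] turn 0.0013 F [-0.1 -0.6 -1.3] open 0.0578 grip 30.0
top (np.float64(148.05291005291005), np.float64(205.31216931216932)) [[0.53313132 0.20831693]]
scene (np.float64(523.2), np.float64(254.29090909090908)) [[0.53535131 0.20696762]]
hub rim expected 0.028 [518.55425413 171.19556654] [564.47132737 198.46947514]
hub rim expected -0.016 [508.53796479 196.06494199] [552.02768565 223.58017307]
flagtip exp [[529.57117262 209.06359008]]
drive expected 0.066 [489.71217396 247.68053376] [524.32844364 272.32211786]
drive expected 0.109 [512.85293773 238.27125074] [518.42652334 242.0704916 ]
drive expected 0.094 [503.62258836 241.07705371] [521.44867228 253.41905485]
```

View pics/s4b.png

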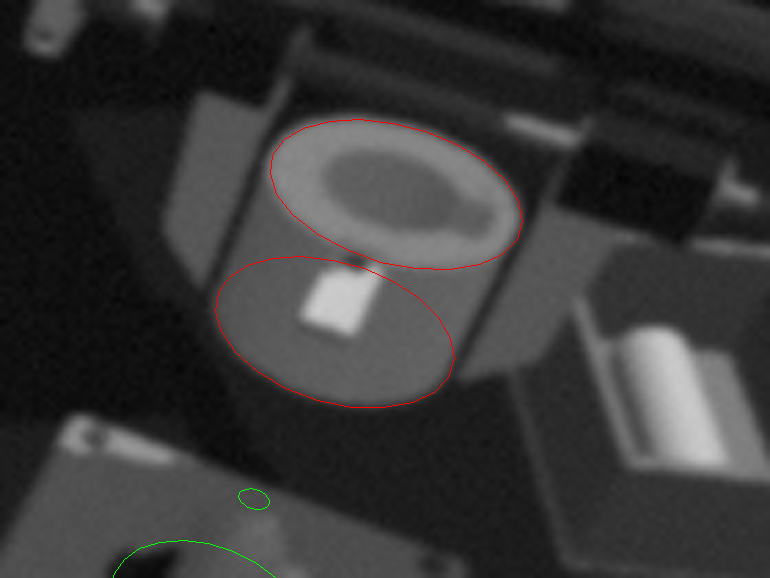

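The red rings at TCP height match the held hub within about 1 mm. The green drive rings look a few pixels too high, so I'll check the drive's scene-versus-top bias with the screws and the shoulder's lower arc.

```bash
python3 - <<'E'
from h import *
P=np.array([[0.6291,.22555],[.5891,.1280],[.4970,.2814],[.4578,.1855]])
q=proj("scene",np.c_[P,np.full(4,.06)]);im=cv2.imread("pics/scene0.png");g=cv2.cvtColor(im,6)
for a,(x,y) in zip(P,q):
    x0,y0=int(x)-7,int(y)-6;w=g[y0:y0+17,x0:x0+15].astype(float);w=np.clip(np.median(w)-30-w,0,None);yy,xx=np.mgrid[:17,:15]
    c=(x0+(w*xx).sum()/w.sum(),y0+(w*yy).sum()/w.sum());print("exp",(x.round(1),y.round(1)),"seen",np.round(c,1),"bias mm",((cast("scene",c,.06)-a)*1000).round(1))
t=np.linspace(0,2*np.pi,40);o=[(460,215),(118,155)];outs=[]
for n,(ox,oy),w in(("scene",(465,215),100),("top",(115,155),105)):
    k=4;s=cv2.resize(cv2.imread(f"pics/{n}0.png")[oy:oy+w,ox:ox+w],(400,400),interpolation=2);f=400/w
    a=np.radians(-22.8);X=np.array([np.cos(a),np.sin(a)]);Y=np.array([-X[1],X[0]])
    def line(pts,col):cv2.polylines(s,[np.round((proj(n,pts)-[ox,oy]+.5)*f).astype(int)],True,col,1)
    for c,col in(((.5327,.2065),(0,255,0)),((.538,.2065),(0,0,255))):
        for z,r in((.066,.026),(.109,.004)):line(np.c_[c[0]+r*np.cos(t),c[1]+r*np.sin(t),np.full(40,z)],col)
        if n: line([[*(np.array(c)+X*0+Y*v+X*u),.091] for v,u in((.013,.004),(.0195,.004),(.0195,-.004),(.013,-.004))],col)
    outs.append(s)
cv2.imwrite("pics/d2.png",np.hstack(outs))
E
```

```text
exp (np.float64(527.5), np.float64(314.1)) seen [530.2 320.9] bias mm [[11.5  2. ]]
exp (np.float64(456.2), np.float64(283.2)) seen [451.3 284.8] bias mm [[ 4.4 -7.3]]
exp (np.float64(551.5), np.float64(252.4)) seen [554.6 252.1] bias mm [[-1.6  5.1]]
exp (np.float64(487.9), np.float64(228.3)) seen [487.3 224.3] bias mm [[-9.9 -0.1]]
```

View pics/d2.png

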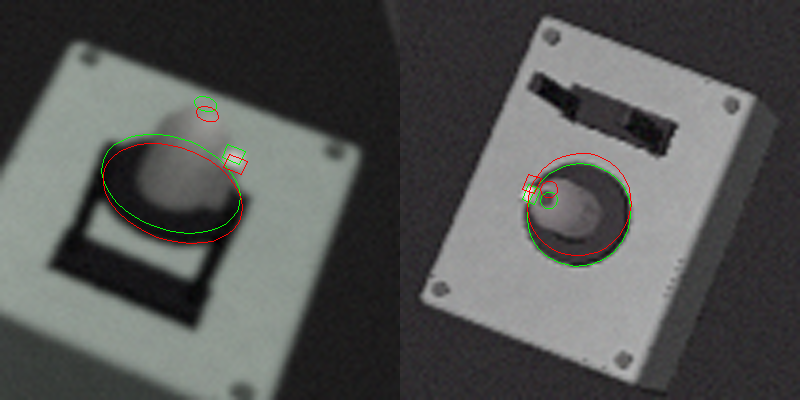

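In the top view the green rings (axis 0.5327, 0.2065) fit the shoulder, tip and key. In the scene view they fit the key and tip too; the darker band below is the shoulder's side wall. The axis is confirmed and the TCP is within 1 mm of it, so I'll lower in steps and watch the force.

```bash
python3 -m jog '[[[-1,0,0,0.012,0],[-1,0,0,0.027,0],[-1,0,0,0.042,0],[-1,0,0,0.055,0],[-1,0,0,0.06,0]]]' >/dev/null; python3 -m jog '[[[-1,0,0,0,0],[-1,0,0,0,0]]]' >/dev/null; python3 go.py 0.533 0.2067 0.082 67.2
```

```text
t 7.43 pos [0.5329 0.2072 0.1264] yang 67.26 tilt 0.02 shift [-0.0003 -0.0004  0.0444] turn 0.0011 F [ 0.5  0.3 -1.5] open 0.0577 grip 30.0
```

```bash
python3 -m jog '[[[-1,0,0,0.004,0],[-1,0,0,0.008,0],[-1,0,0,0.012,0],[-1,0,0,0.016,0],[-1,0,0,0.018,0]]]' >/dev/null; python3 go.py 0.533 0.2067 0.082 67.2; python3 -m jog '[[[-1,0,0,0.003,0],[-1,0,0,0.006,0],[-1,0,0,0.009,0],[-1,0,0,0.012,0],[-1,0,0,0.012,0]]]' >/dev/null; python3 go.py 0.533 0.2067 0.082 67.2
```

```text
t 7.85 pos [0.533  0.2071 0.1078] yang 67.26 tilt 0.05 shift [-0.0002 -0.0004  0.0258] turn 0.0011 F [ 1.8  0.3 -1.6] open 0.0577 grip 30.0
t 8.27 pos [0.533  0.2071 0.0956] yang 67.26 tilt 0.04 shift [-0.0002 -0.0004  0.0136] turn 0.0011 F [ 4.2  0.5 -4.5] open 0.0575 grip 30.0
```

```bash
python3 -m jog '[[[-1,-0.001,0.0004,0,0],[-1,-0.001,0.0004,0,0],[-1,-0.001,0.0004,0,0]]]' >/dev/null; python3 go.py 0.533 0.2067 0.082 67.2; python3 -m jog '[[[-1,0,0,0.002,0],[-1,0,0,0.004,0],[-1,0,0,0.007,0],[-1,0,0,0.010,0],[-1,0,0,0.010,0]]]' >/dev/null; python3 go.py 0.533 0.2067 0.082 67.2
```

```text
t 8.52 pos [0.5332 0.2071 0.0959] yang 67.26 tilt 0.07 shift [ 0.0001 -0.0004  0.0139] turn 0.0011 F [-0.1  0.  -1.8] open 0.0578 grip 30.0
t 8.93 pos [0.5332 0.207  0.0852] yang 67.27 tilt 0.09 shift [ 0.0001 -0.0003  0.0032] turn 0.0011 F [ 0.2 -0.3 -1.9] open 0.0579 grip 30.0
```

Clean insertion with no side load. Now the last few millimetres to the shoulder.

```bash
python3 -m jog '[[[-1,0,0,0.001,0],[-1,0,0,0.002,0],[-1,0,0,0.003,0],[-1,0,0,0.004,0],[-1,0,0,0.004,0]]]' >/dev/null; python3 go.py 0.533 0.2067 0.082 67.2
```

```text
t 9.35 pos [0.5338 0.2071 0.0822] yang 67.27 tilt 0.02 shift [ 0.0006 -0.0007  0.0002] turn 0.0012 F [-0.6 -0.4  0.4] open 0.0578 grip 30.0
```

```bash
python3 -m jog '[[[-1,0,0,0.0005,0],[-1,0,0,0.001,0],[-1,0,0,0.001,0]]]' >/dev/null; python3 go.py 0.533 0.2067 0.082 67.2
```

```text
t 9.6 pos [0.5338 0.2071 0.0822] yang 67.27 tilt 0.05 shift [ 0.0006 -0.0007  0.0002] turn 0.0012 F [-2.8 -1.2  7.1] open 0.0574 grip 30.0
```

It is seated: the force is up to 7 N while z stays at the expected 82 mm. Release and retreat.

```bash
python3 -m jog '[[[0.9,0,0,-0.001,0],[0.9,0,0,-0.001,0],[0.9,0,0,-0.001,0],[0.9,0,0,-0.001,0],[0.9,0,0,-0.001,0]]]' ; python3 -m jog '[[[0.9,0,0,0,0],[0.9,0,0,0,0],[0.9,0,0,-0.005,0],[0.9,0,0,-0.02,0],[0.9,0,0,-0.04,0]]]'; python3 -m jog '[[[0.9,0,0,-0.03,0],[0.9,0,0,-0.06,0],[0.9,0,0,-0.09,0],[0.9,0,0,-0.12,0],[0.9,0,0,-0.12,0]]]'
```

```text
time: 10.02
tool_pos: [0.5337, 0.2071, 0.0819]
tool_rot: [3.142, -0.0, 2.745]
contact_force: [0.0, -0.6, 0.2]
opening: 0.0852
grip_force: 0.0
time: 10.43
tool_pos: [0.5327, 0.2068, 0.1214]
tool_rot: [-3.14, -0.003, 2.745]
contact_force: [-0.1, -0.2, 0.5]
opening: 0.0876
grip_force: 0.0
time: 10.85
tool_pos: [0.5362, 0.2078, 0.2491]
tool_rot: [3.135, 0.009, 2.745]
contact_force: [1.3, -0.3, 0.4]
opening: 0.087
grip_force: 0.0
```

```bash
python3 -m jog '[[[0.9,0.05,-0.1,0,0],[0.9,0.05,-0.14,0,0],[0.9,0.05,-0.14,0,0],[0.9,0.05,-0.14,0,0],[0.9,0.05,-0.14,0,0]]]' >/dev/null
python3 - <<'E'
from h import *
s=robot.read_camera("scene")[190:320,430:600,::-1];cv2.imwrite("pics/f.png",cv2.resize(s,(784,600),interpolation=2))
E
```

```text
(no output)
```

View pics/f.png

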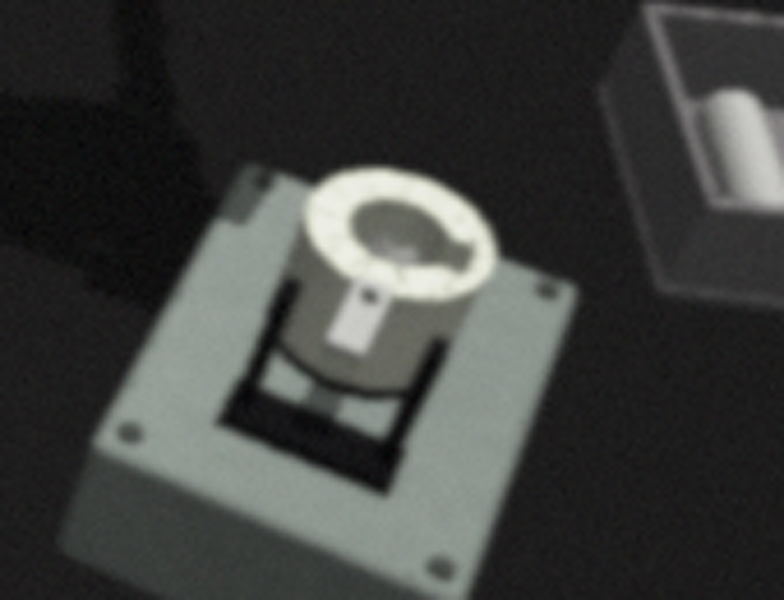

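The hub sits level on the black shoulder. Its flag (355,320) is between the posts (285,320) and (430,370), the keyway (460,250) is over the key, and the gripper is clear.

```bash
python3 -c "
from cell import robot
print(robot.hand_in())"
```

```text
the job is handed in; nothing more can be done
None
```

Hub A is on the shaft, fully down on the shoulder with its flag between the posts and released; hubs B and C were left where they stand, and the job was handed in at about 11 s.

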